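# Fit the second pan-runner bracket to its slotted upright

## Robot

A 6-joint arm with a two-finger parallel gripper is mounted at the origin on the work surface. World frame = base frame: x ahead of the robot, y to its left, z up, the work surface at z = 0. Lengths are in mm, angles in rad, forces in N, time in s.
With the tool pointing down it reaches from about 300 to 750 mm from the base axis. Payload 8.5 kg.
Tool frame: the origin (TCP) lies at the very end of the fingers, on their centre line; the grasp point (between the pads) lies 19 mm behind it (robot.grasp_offset is the distance from the TCP to the grasp point, in mm); y points along the fingers, z is the direction in which the jaws open and shut, and the axes are right-handed (so a half turn about y gives the same grasp; the last joint's range is limited). The gripper opens to 85 mm and grips with 20 to 120 N. Pads are 22 mm wide; open, the fingers measure 114 mm over their backs; the gripper's body (76 mm by 85 mm) begins 54 mm behind the grasp point. The pads swing forward as they close: fully open they stand 13 mm farther back than shut.
Start: joints at [-1.551, 0.381, 1.297, -0, 1.464, -0.215], TCP at [127.952, -534.891, 231.322] pointing down, gripper open.
Joint ranges: [-3.11, 3.11], [-0.89, 2.33], [0.22, 2.48], [-1.42, 4.56], [0.17, 2.85], [-2.88, 2.88]. Speed limits (rad/s): [2.39, 2.39, 3.14, 3.14, 3.14, 3.14].

## Interface

Orientations are given as a unit quaternion [x, y, z, w].
In Python, from rig import robot gives the robot as it stands.
- The arm moves only by the shell command python3 -m crank 'ROWS' [FORCE]. ROWS is JSON, a list of rows, each a list of 3 entries, a list of its own where there are three numbers: the shift along the tool's x, y, z in m, then the turn about the tool's y in rad, then the opening, from 0 (shut) to 1 (fully open). A call has 1 to 20 rows; each row shifts and turns the commanded pose from where the row before left it, along the tool's axes as they then stand; what a row does not reach is not made up. A row lasts 1/12 s, in which the tool goes at most 41.7 mm and 7.16 degrees, less where a joint would pass 70% of its speed; a pose out of reach is approached as far as the arm can. A call with a gripper value outside its range is refused whole. The fingers move at their own pace and stop on an object; FORCE is the grip in N (left out, the last holds). Time passes only in rows, so rows that do not move let the fingers close. It gives the time, the measured TCP pose, the force and the opening at its end, in the units of the state.
- robot.get_state(): the state, without advancing time (a new reading comes with each control period).
- robot.get_image(name): name is "scene" or "top" or "wrist"; returns a dict with "frame" (420x560x3 uint8, red, green, blue), "z_map" (420x560 float32, mm along the optical axis (not along the pixel's ray), 0 where there is no reading), "camera_matrix" (3x3 intrinsics, pixels), "extrinsics" (4x4, takes a point from world to camera coordinates); the wrist camera has in their place "mount" (4x4, takes a point from camera to tool coordinates, whose origin is the TCP and whose axes are the tool frame's). Camera axes: x right, y up, looking along -z (the intrinsics and any distortion apply to the point x, -y, -z); pixel columns grow to the right and rows downward; lengths in mm; the calibration is good to about 2 mm. A picture is of the moment at which its call begins: read the wrist's pose just before it.
- robot.sign_off(): hands the job in, once; it reports no verdict.
Trained networks look in the newest picture that a camera, given by its name, has taken for a name from the list of things; names that differ only in an ending like _2 or _b are one class to them, and where a whole thing is asked for, a point or a joint stands for the part that bears it (a point fixed in the world has none). Each returns a list of dicts, best first, with "score" (0 to 1); they miss things now and then, are a little off and sometimes report something else, mostly with a low value. They report only what shows in the picture. A call takes as long as a camera call. They do not tell look-alikes from the thing itself.
- robot.search_frame(camera, thing): "point" ([x, y, z] in mm, in world coordinates, good to about 4 mm: the middle of the surface that is visible of it).
- robot.landmark_of(camera, thing): "point" ([x, y, z] in mm, in world coordinates, good to about 4 mm: a listed point, or the origin of a listed thing).
The state is a dict: "clock": time; "joint_pos": joint angles; "dq": joint speeds; "tau": joint torques, N m; "tcp_pos": TCP position; "eef_rot": TCP orientation; "wrist_force": force on the tool from outside, world axes, zero at the start; "ft_torque": the same for the moment, N m; "opening": finger opening in mm.
Only numpy, scipy, OpenCV 4.12 (cv2) and the standard library are available. Lean on these libraries where they do the work, as an engineer would, in place of code of your own. Each camera call takes 0.05 s, during which the arm holds its last target.

## Task

Two slotted steel uprights stand on the prep table to carry a sheet pan; one already has its runner bracket, the other is bare. Pick up the loose bracket, hook both its claws into the two slots of the bare upright and press it down until it clicks and sits fully home like its neighbour, then let go. Feel your way in and press gently (it clicks at about 1 kg of push, and must never be pushed with more than about 5 kg or the slots bend), and leave the jar, bottle, spoon, cup and paper trays where they are.

Things in the scene. Friction and masses are not known exactly. Their poses are not given: they have to be found in the camera images.
- bracket_center (a point): Loose plain aluminium bracket, an upside-down T in section, standing on its flat foot. Point: middle of the web, 45 mm above the underside. x along the web to the claws, y across, z up. Web 130 mm long, 10 mm thick, top edge 90 mm above the underside; foot flange 130 x 44 x 6 mm; 0.26 to 0.39 kg. Grasp the web from above across its thickness, about 60 mm above the underside.
- claws_root (a point): Point on the loose bracket's back edge, from which the claws grow: mid thickness, 44.5 mm above the underside, half-way between the undersides of the claws' tongues; axes as bracket_center, 65 mm from it along +x. When the bracket is home on the upright, this point coincides with the true middle of the slots (see slots_mid) and the axes agree.
- upper_claw (a point): Root of the upper claw's tongue: on the back edge, at the tongue's underside, 67 mm above the bracket's underside (the lower claw, alike, at 22 mm). A tongue is 8 mm wide, 10 mm high and reaches 15 mm out; its end hooks down 14 mm (24 mm overall height). Between hook and back edge is a smooth tapering throat of 7 mm (8 mm at its lower end) for the upright's front wall.
- slots_mid (a point): Nominal middle of the bare upright's slots: on the centre line of its flat front face, half-way between the lower edges of the two slots, about 125 mm above the table. x: the way claws are pushed in (into the face, away from the robot), y across the face, z up. The channel was set by hand on its foot: its true face and slots lie up to 5 mm off in x, 8 mm in y (true in z and angle).
- upper_slot (a point): Nominal middle of the upper slot's lower edge, on the face, 22.5 mm above slots_mid (the lower slot's edge is 22.5 mm below it). Slots are 12 mm wide, 32 mm high, in a wall 6 mm thick that bends at over 50 N. Claws enter with the bracket 14 to 22 mm above its final height; push in till its back edge touches the face, and lower it kept touching (hooks have 1 to 2 mm to spare behind the wall).
- bracket: The loose bracket as a whole; origin on its underside, 45 mm below bracket_center, axes alike. Hooked and lowered, its upper claw meets a sprung roller inside the upright about 11 mm above the final height and hangs there by its own weight. A push down of 10 to 14 N, best on the web's top edge near the back, snaps it over the roller till its tongues rest on the slots' lower edges, locked.
- upright: The bare upright: a steel channel 44 mm wide, 42 mm deep, 184 mm tall, on a foot plate on a rail; origin 117.5 mm below slots_mid, axes alike. The other upright, alike, stands 280 mm to one side on the same rail and carries a fixed bracket already home, reaching 130 mm out towards the robot.
- spice_jar: Bystander: closed spice jar with black cap, 56 mm wide, 125 mm tall, standing between the uprights; origin under its centre.
- sauce: Bystander: clear squeeze bottle, 60 mm wide, 170 mm tall, to the left; origin under its centre.
- spoon: Bystander: steel serving spoon lying to the left.
- boat0: Bystander: white paper food tray 85 mm square, 35 mm high, on the sheet pan at the right.
- boat1: Bystander: another such paper tray.
- boat2: Bystander: another such paper tray.
- portion_cup: Bystander: small steel cup, 70 mm wide, 50 mm high, to the left.
Things that resemble listed ones, but are neither listed nor needed, are in the scene too. Leave any orange look-alike of the bracket alone.

How it is judged:
By the outcome, as a careful person would: the job done as asked, in the order asked, and still so for the second after the job is handed in, with the robot touching nothing.
It also fails if it takes over 64 s, if anything falls off the work surface, if the arm or the gripper's body presses on something with over 40 N, if the wrist force passes 120 N, or if a joint passes its speed limit or range.

## Working session

There is one attempt and no reset: what is moved stays moved. The work goes in short steps, Python scripts to look and compute and a shell command to move; the robot and the scene stay as the last step left them, time stands still between calls to the robot, and variables do not carry over. Pictures are saved under pics/ and viewed, and the job is handed in when it is done.

```bash
ls; mkdir -p pics
cat > h.py <<'E'
from rig import robot
import numpy as np, cv2
from scipy.spatial.transform import Rotation as R
def snap(cam,fn,save=True):
    s=robot.get_state(); im=robot.get_image(cam)
    cv2.imwrite('pics/'+fn,cv2.cvtColor(im['frame'],cv2.COLOR_RGB2BGR))
    return s,im
def world(im,u,v,s=None):
    K=im['camera_matrix']; d=float(im['z_map'][int(v),int(u)])
    p=np.array([(u-K[0,2])/K[0,0]*d,-(v-K[1,2])/K[1,1]*d,-d,1])
    if 'extrinsics' in im: return (np.linalg.inv(im['extrinsics'])@p)[:3]
    t=(im['mount']@p)[:3]
    return R.from_quat(s['eef_rot']).apply(t)+s['tcp_pos']
E
python3 - <<'E'
from h import *
np.set_printoptions(precision=1,suppress=True)
for c in ['scene','top']:
    s,im=snap(c,c+'0.png')
    for t in ['bracket_center','claws_root','slots_mid','bracket','upright','spice_jar','sauce']:
        print(c,t,[(np.round(d['point'],1),round(d['score'],2)) for d in robot.landmark_of(c,t)])
s=robot.get_state();print(s); print(R.from_quat(s['eef_rot']).as_matrix(), robot.grasp_offset)
E
```

```text
pics
scene bracket_center [(array([ 298.7, -177.5,   45.4]), 0.77), (array([422.6, -44.7,  41.3]), 0.71)]
scene claws_root [(array([423.7, -47.6,  42.6]), 0.71), (array([489.3, -44.5,  41.6]), 0.65), (array([ 245.6, -148.6,   39.3]), 0.63)]
scene slots_mid [(array([ 670. , -161.9,  122.7]), 0.84)]
scene bracket [(array([ 296. , -180.7,   -2.3]), 0.89), (array([423. , -47.1,  -1.6]), 0.62), (array([ 340.4, -381.3,    2.3]), 0.37)]
scene upright [(array([ 669.2, -163.8,  123.1]), 0.31)]
scene spice_jar [(array([599. , -13.9,   3.5]), 0.97)]
scene sauce [(array([403.3, 342.9,  -0.9]), 0.79), (array([489. , -45.8,  42.3]), 0.38)]
top bracket_center [(array([425.4, -50.5,  45.2]), 0.86), (array([ 301.8, -176.7,   44.5]), 0.82)]
top claws_root [(array([488.8, -42.8,  43.9]), 0.95), (array([ 239.5, -149.2,   47.5]), 0.73), (array([ 676.3, -168.4,   10.6]), 0.37)]
top slots_mid [(array([ 671.5, -165.5,  126.1]), 0.7), (array([ 450.2, -489.1,    2.6]), 0.69), (array([422.8, -43.2,  -2.7]), 0.48)]
top bracket [(array([ 297. , -176.3,    3.6]), 0.77), (array([421.7, -44.5,  -0.6]), 0.75)]
top upright [(array([ 672.7, -165. ,   10. ]), 0.59)]
top spice_jar [(array([597.3, -15. ,   0.7]), 0.66)]
top sauce [(array([401.3, 342.6,  -0.1]), 0.98)]
{'clock': 0.8, 'joint_pos': array([-1.6,  0.4,  1.3, -0. ,  1.5, -0.2]), 'dq': array([ 0., -0.,  0.,  0., -0.,  0.]), 'tau': array([  0. , -44.8, -23.1,  -0. ,   0. ,   0. ]), 'tcp_pos': array([ 127.9, -534.9,  231.3]), 'eef_rot': array([-0.1,  0.7, -0.7,  0.1]), 'wrist_force': array([-0.8,  0.7,  0.2]), 'ft_torque': array([-0., -0., -0.]), 'opening': 85.04163283393017}
[[-1.  -0.   0.2]
 [-0.2  0.  -1. ]
 [ 0.  -1.  -0. ]] 18.700000000000003
```

View pics/scene0.png

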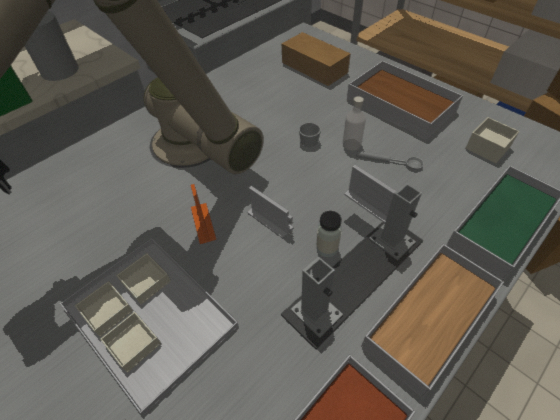

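View pics/top0.png

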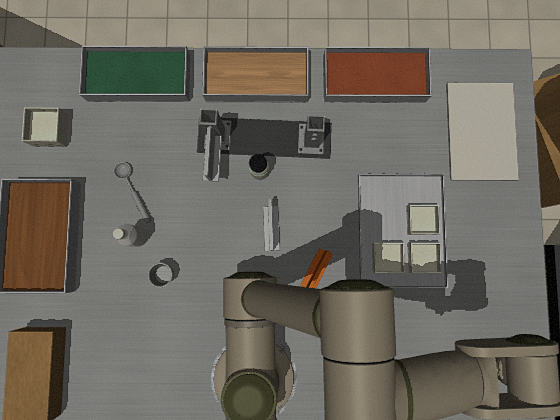

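The aluminium bracket is at top px (270,222) with its claws towards the uprights. The orange decoy is at (317,268), the bare upright at (313,135), and the neighbour with its bracket at (212,150). Next I'll refine the bracket's yaw and the upright's position from depth.

```bash
cat >> h.py <<'E'
def cloud(im,s=None):
    K=im['camera_matrix']; d=im['z_map'].astype(float); v,u=np.mgrid[:420,:560]
    p=np.stack([(u-K[0,2])/K[0,0]*d,-(v-K[1,2])/K[1,1]*d,-d,np.ones_like(d)],-1)
    if 'extrinsics' in im: w=(p@np.linalg.inv(im['extrinsics']).T)[...,:3]
    else: w=R.from_quat(s['eef_rot']).apply((p@im['mount'].T)[...,:3].reshape(-1,3)).reshape(420,560,3)+s['tcp_pos']
    w[d==0]=np.nan
    return w
def box(w,lo,hi):
    m=np.all((w>lo)&(w<hi),-1); return w[m]
E
python3 - <<'E'
from h import *
np.set_printoptions(precision=1,suppress=True)
for c in ['top','scene']:
    s,im=snap(c,c+'1.png'); w=cloud(im)
    p=box(w,[330,-110,60],[520,20,110]); print(c,len(p))
    if len(p)>5:
        (vx,vy,x,y)=cv2.fitLine(p[:,:2].astype(np.float32),cv2.DIST_HUBER,0,.01,.01).ravel()
        t=(p[:,0]-x)*vx+(p[:,1]-y)*vy
        print('yaw',np.degrees(np.arctan2(vy,vx)),x,y,'ends',t.min(),t.max(),'y at x=425',y+vy/vx*(425-x),'z',np.percentile(p[:,2],[5,50,95]))
    for y0 in(-240,80):
      p=box(w,[620,y0,172],[760,y0+140,200]); print('upr top',len(p),p.min(0) if len(p) else '',p.max(0) if len(p) else '', p.mean(0))
    p=box(w,[620,-230,30],[690,-100,170]);print('face?',len(p),np.percentile(p,[2,50,98],axis=0))
E
```

```text
top 186
yaw 2.477326 428.99603 -48.44321 ends -68.28759496850049 71.72413889364636 y at x=425 -48.616096 z [77.9 89.1 93.2]
upr top 160 [ 663.3 -189.4  172. ] [ 708.3 -144.6  197.3] [ 684.1 -166.4  187.8]
upr top 203 [622.5  91.  172. ] [724.3 136.8 198. ] [695.1 114.4 185.4]
face? 222 [[ 663.  -186.2   37.6]
 [ 665.3 -163.9  104.1]
 [ 687.3 -144.1  167.6]]
scene 442
yaw 2.9261549 432.90445 -52.682102 ends -72.84088466467033 70.51849816712502 y at x=425 -53.086143 z [63.2 81.7 91. ]
upr top 422 [ 664.8 -190.2  172. ] [ 709.4 -144.8  194.6] [ 687.9 -168.5  185.6]
upr top 368 [622.2  88.6 172. ] [725.4 137.2 194.7] [702.2 111.9 184.5]
face? 446 [[ 666.  -189.4   34.6]
 [ 676.7 -188.1  134.3]
 [ 689.3 -146.8  168.6]]
```

```bash
cat >> h.py <<'E'
def go(target,yawx):
    """shift in tool axes (m) to TCP target and turn about tool y so that tool x points along world yaw (deg) mod 180"""
    s=robot.get_state(); M=R.from_quat(s['eef_rot']).as_matrix()
    d=M.T@(np.array(target)-s['tcp_pos'])/1000
    cur=np.degrees(np.arctan2(M[1,0],M[0,0])); dy=(yawx-cur+90)%180-90
    print('tcp',np.round(s['tcp_pos'],1),'toolx yaw',round(cur,2),'down',np.round(M[:,1],3),'shift m',np.round(d,4),'turn rad',round(-np.radians(dy),4),'F',np.round(s['wrist_force'],1),'T',np.round(s['ft_torque'],2),'open',round(s['opening'],1),'t',round(s['clock'],2),'q',np.round(s['joint_pos'],2))
E
python3 - <<'E'
from h import *
go([425,-48.5,231],2.6)
E
```

```text
tcp [ 128.  -534.9  231.3] toolx yaw -166.55 down [ 0. -0. -1.] shift m [-4.021e-01  3.000e-04 -4.039e-01] turn rad 0.1894 F [-0.1  0.3 -0.2] T [-0.01 -0.   -0.03] open 85.5 t 0.9 q [-1.55  0.38  1.3   0.    1.46 -0.22]
```

```bash
python3 -m crank '[[[-0.0223,0,-0.0224],0,1],[[-0.0223,0,-0.0224],0,1],[[-0.0223,0,-0.0224],0,1],[[-0.0223,0,-0.0224],0,1],[[-0.0223,0,-0.0224],0,1],[[-0.0223,0,-0.0224],0,1],[[-0.0223,0,-0.0224],0,1],[[-0.0223,0,-0.0224],0,1],[[-0.0223,0,-0.0224],0,1],[[-0.0223,0,-0.0224],0,1],[[-0.0223,0,-0.0224],0,1],[[-0.0223,0,-0.0224],0,1],[[-0.0223,0,-0.0224],0,1],[[-0.0223,0,-0.0224],0,1],[[-0.0223,0,-0.0224],0,1],[[-0.0223,0,-0.0224],0,1],[[-0.0223,0,-0.0224],0,1],[[-0.0223,0,-0.0224],0,1],[[0,0,0],0.1,1],[[0,0,0],0.09,1]]' 40
python3 - <<'E'
from h import *
go([425,-48.5,231],2.6)
s,im=snap('wrist','w0.png')
print(im['mount'])
for t in ['bracket_center','claws_root']: print(robot.landmark_of('wrist',t))
w=cloud(im,s); p=box(w,[330,-110,80],[520,20,105])
(vx,vy,x,y)=cv2.fitLine(p[:,:2].astype(np.float32),cv2.DIST_HUBER,0,.01,.01).ravel()
t=(p[:,0]-x)*vx+(p[:,1]-y)*vy
print(len(p),'yaw',np.degrees(np.arctan(vy/vx)),x,y,'ends',np.percentile(t,[0,1,99,100]),'y at x=425',y+vy/vx*(425-x),'z',np.percentile(p[:,2],[5,50,95]))
E
```

```text
clock: 2.57
tcp_pos: [425.0, -47.9, 231.3]
eef_rot: [-0.015, 0.707, -0.707, 0.015]
wrist_force: [-0.7, -0.6, 0.6]
opening: 85.2
tcp [425.  -47.9 231.3] toolx yaw -177.49 down [ 0.  0. -1.] shift m [0.0001 0.0003 0.0006] turn rad -0.0016 F [-0.7 -0.6  0.6] T [ 0.02  0.   -0.02] open 85.2 t 2.57 q [-0.39  0.16  1.61  0.    1.37  1.14]
[[-3.62286643e-04 -9.65843117e-01 -2.59127270e-01 -6.58289888e+01]
 [-1.85455501e-04  2.59127348e-01 -9.65843146e-01 -1.42221479e+02]
 [ 9.99999917e-01 -3.01855493e-04 -2.72999296e-04 -5.42679144e-01]
 [ 0.00000000e+00  0.00000000e+00  0.00000000e+00  1.00000000e+00]]
[{'point': [425.2, -46.0, 47.8], 'score': 0.96}, {'point': [298.6, -179.9, 41.5], 'score': 0.8}]
[{'point': [492.7, -43.6, 45.3], 'score': 0.57}, {'point': [240.4, -148.9, 47.3], 'score': 0.56}]
2061 yaw 2.3759863 430.15585 -47.607365 ends [-69.22497464 -67.38008924  59.77194004  60.49732702] y at x=425 -47.821293 z [88.18690229 89.4589968  90.59437995]
```

View pics/w0.png

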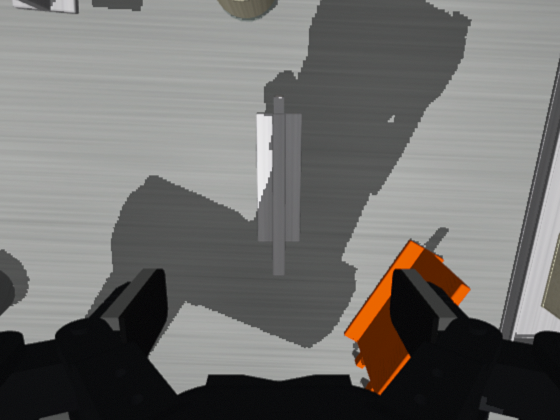

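```bash
python3 -m crank '[[[0,0.02,0],0,1],[[0,0.03,0],0,1],[[0,0.03,0],0,1],[[0,0.03,0],0,1],[[0,0.03,0],0,1],[[0,0.025,0],0,1],[[0,0.015,0],0,1],[[0,0.01,0],0,1],[[0,0,0],0,1],[[0,0,0],0,1]]' 40; python3 -c "
from h import *
go([425.5,-47.8,41.3],2.4)"
```

```text
clock: 3.55
tcp_pos: [424.5, -49.7, 41.4]
eef_rot: [-0.016, 0.707, -0.707, 0.016]
wrist_force: [0.0, -0.6, 1.5]
opening: 85.4
tcp [424.5 -49.7  41.4] toolx yaw -177.37 down [-0.001  0.    -1.   ] shift m [-0.0011  0.0001 -0.0019] turn rad 0.004 F [ 0.  -0.6  1.5] T [ 0.03 -0.02 -0.04] open 85.4 t 3.55 q [-0.4   0.44  1.89 -0.    0.81  1.13]
```

```bash
python3 -m crank '[[[-0.001,0,-0.0019],0.004,1],[[0,0,0],0,0.5],[[0,0,0],0,0.3],[[0,0,0],0,0.2],[[0,0,0],0,0.1],[[0,0,0],0,0],[[0,0,0],0,0],[[0,0,0],0,0],[[0,0,0],0,0],[[0,0,0],0,0],[[0,0,0],0,0]]' 60; python3 -c "
from h import *
go([425.5,-47.8,41.3],2.4)"
```

```text
clock: 4.47
tcp_pos: [425.5, -47.4, 41.4]
eef_rot: [0.014, -0.707, 0.707, -0.014]
wrist_force: [-0.0, -0.3, 2.7]
opening: 9.2
tcp [425.5 -47.4  41.4] toolx yaw -177.67 down [ 0. -0. -1.] shift m [0.     0.0001 0.0004] turn rad -0.0011 F [-0.  -0.3  2.7] T [ 0.15  0.05 -0.04] open 9.2 t 4.47 q [-0.39  0.44  1.89  0.    0.81  1.14]
```

```bash
python3 -m crank '[[[0,-0.01,0],0,0],[[0,-0.02,0],0,0],[[0,-0.03,0],0,0],[[0,-0.03,0],0,0],[[0,-0.03,0],0,0],[[0,-0.03,0],0,0],[[0,-0.015,0],0,0],[[0,0,0],0,0],[[0,0,0],0,0]]'
python3 - <<'E'
from h import *
np.set_printoptions(precision=1,suppress=True)
go([540,-166,206],0)
for c in ['scene','top']:
    s,im=snap(c,c+'2.png'); w=cloud(im)
    for y0 in(-240,80):
      p=box(w,[655,y0,40],[690,y0+140,170])
      # face points near min x
      p=p[p[:,0]<np.percentile(p[:,0],5)+8]
      vx,vy,x,y=cv2.fitLine(p[:,:2].astype(np.float32),cv2.DIST_HUBER,0,.01,.01).ravel()
      print(c,len(p),'dir',np.degrees(np.arctan(-vx/vy)),np.median(p,0),np.percentile(p[:,1],[1,99]))
    p=box(w,[500,85,80],[640,140,200]);print('nb',np.percentile(p,[1,50,99],axis=0)); print(np.percentile(p[p[:,2]>155],[1,50,99],axis=0) if (p[:,2]>155).any() else'')
    q=p[p[:,2]>160]
    if len(q)>10:
      vx,vy,x,y=cv2.fitLine(q[:,:2].astype(np.float32),cv2.DIST_HUBER,0,.01,.01).ravel(); print('nb web yaw',np.degrees(np.arctan(vy/vx)),y+vy/vx*(600-x))
E
```

```text
clock: 5.22
tcp_pos: [425.1, -47.3, 205.7]
eef_rot: [-0.015, 0.707, -0.707, 0.014]
wrist_force: [0.1, -0.3, -2.9]
opening: 9.2
tcp [425.1 -47.3 205.7] toolx yaw -177.66 down [-0.  0. -1.] shift m [-0.1 -0.   0.1] turn rad 0.0408 F [ 0.1 -0.3 -2.9] T [0. 0. 0.] open 9.2 t 5.22 q [-0.4  0.2  1.6 -0.   1.3  1.1]
scene 183 dir -4.1004534 [ 671.7 -187.4  140.3] [-189.  -146.4]
scene 125 dir 0.014450177 [660.  110.5 119.7] [ 92.9 116.5]
nb [[553.8  95.2  82.5]
 [597.8 113.3 124.4]
 [639.1 122.1 172. ]]
[[553.6 110.5 155.4]
 [597.8 114.6 168. ]
 [639.1 123.4 173. ]]
nb web yaw -2.379405 114.82464
top 192 dir -2.2779746 [ 665.2 -165.7  104.6] [-187.2 -143.9]
top 55 dir -0.7401782 [660.  110.6  91.9] [ 94.4 137.6]
nb [[551.5  96.7  82.2]
 [593.  113.5 108. ]
 [638.2 139.  174.6]]
[[551.6 111.8 156. ]
 [594.7 117.2 170.1]
 [637.6 124.6 174.9]]
nb web yaw -2.2888749 117.51914
```

View pics/scene2.png

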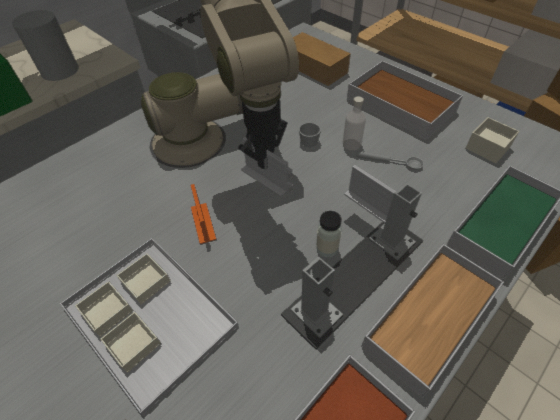

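```bash
python3 -c "
from h import *
go([540,-166,290],-2.3)"
```

```text
tcp [424.6 -47.1 204.6] toolx yaw -177.67 down [-0.003  0.001 -1.   ] shift m [-0.1101 -0.0859  0.1233] turn rad 0.0809 F [ 1.  -0.4 -3.5] T [-0.05  0.05 -0.05] open 9.7 t 5.32 q [-0.39  0.19  1.66 -0.    1.3   1.14]
```

```bash
python3 -m crank '[[[-0.01,-0.014,0.012],0,0],[[-0.02,-0.014,0.022],0,0],[[-0.02,-0.014,0.022],0,0],[[-0.02,-0.014,0.022],0,0],[[-0.02,-0.015,0.022],0,0],[[-0.02,-0.015,0.022],0.08,0],[[0,0,0],0,0],[[0,0,0],0,0],[[0,0,0],0,0]]'
python3 - <<'E'
from h import *
go([540,-166,290],-2.3)
s,im=snap('wrist','w3.png'); w=cloud(im,s); np.save('w3.npy',w)
for t in ['slots_mid','bracket_center']: print(robot.landmark_of('wrist',t))
E
```

```text
clock: 6.07
tcp_pos: [539.8, -164.4, 290.2]
eef_rot: [0.012, 0.708, -0.706, -0.015]
wrist_force: [0.3, 0.5, -3.0]
opening: 9.6
tcp [ 539.8 -164.4  290.2] toolx yaw 177.79 down [-0.004  0.002 -1.   ] shift m [-0.0003  0.0002  0.0016] turn rad 0.0015 F [ 0.3  0.5 -3. ] T [-0.03  0.07  0.01] open 9.6 t 6.07 q [-0.51  0.38  1.14  0.    1.63  1.1 ]
[{'point': [670.4, -165.2, 125.5], 'score': 0.68}]
[{'point': [298.8, -176.8, 43.3], 'score': 0.51}]
```

View pics/w3.png

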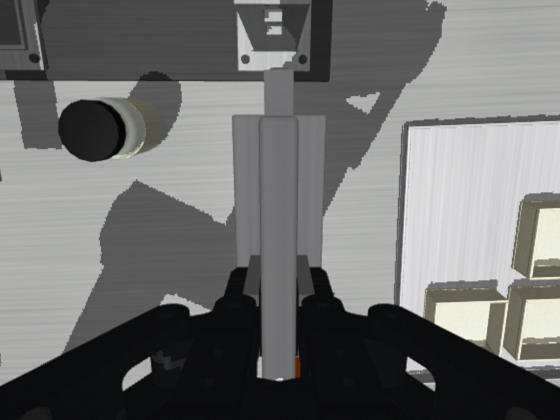

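The held web spans columns 262–298. The upright's face with both slots is visible at (272,15) and (272,30), above the bracket. Now I'll take the relative measurement.

Run:
```python
import numpy as np,cv2
np.set_printoptions(precision=1,suppress=True,linewidth=160)
w=np.load('w3.npy')
for v in [1,5,10,15,20,25,30,35,40,45]:
    r=w[v,225:325]; m=(r[:,2]>25)&(r[:,0]<690)
    q=r[m]; print(v,m.sum(),q[[0,len(q)//2,-1]].ravel() if len(q) else '', 'cols',225+np.where(m)[0][[0,-1]] if m.any() else '')
im=cv2.imread('pics/w3.png'); cv2.imwrite('pics/w3z.png',cv2.resize(im[0:75,220:340],None,fx=6,fy=6,interpolation=cv2.INTER_NEAREST))
# slot holes: columns where x beyond face
for v in [12,15,18,27,30,33]: print(v,w[v,262:284,0])
print('slot y',w[15,262:284,1]); print('z',w[15,262:284:4,2],w[30,262:284:4,2])
# web top edge
p=w[120:370,255:305].reshape(-1,3); p=p[np.isfinite(p).all(1)]; zt=np.percentile(p[:,2],90);print(zt)
p=p[p[:,2]>zt-4]
vx,vy,x,y=cv2.fitLine(p[:,:2].astype(np.float32),cv2.DIST_HUBER,0,.01,.01).ravel();print('web yaw',np.degrees(np.arctan(vy/vx)),'y@540',y+vy/vx*(540-x),'y@605',y+vy/vx*(605-x),'x',p[:,0].min(),p[:,0].max())
for v in range(66,72): print(v, w[v,260:300:3,0], w[v,280,2])
for v in range(112,122): print(v, w[v,280])
```

```text
1 76 [ 668.6 -143.   191.5  667.9 -165.   191.   667.  -186.4  191.3] cols [234 309]
5 73 [ 667.3 -143.1  188.2  666.6 -164.9  187.9  665.8 -186.7  187.7] cols [235 309]
10 54 [ 667.4 -143.1  176.8  672.7 -159.   151.6  665.4 -186.2  178. ] cols [237 307]
15 68 [ 667.6 -142.9  163.3  670.4 -165.   147.2  665.8 -186.6  164.1] cols [239 306]
20 64 [ 667.5 -142.9  149.8  667.3 -164.9  147.1  665.6 -186.1  150.9] cols [241 304]
25 48 [ 667.5 -143.6  134.6  666.3 -169.7  135.5  665.9 -186.4  134.4] cols [244 303]
30 57 [ 667.5 -143.5  117.   669.7 -165.1  101.6  665.7 -186.7  117.7] cols [246 302]
35 53 [ 667.6 -143.5   96.9  666.6 -164.9   97.7  666.  -186.3   96.6] cols [248 300]
40 50 [ 667.7 -143.4   74.2  666.9 -165.5   74.   665.9 -186.6   74.8] cols [250 299]
45 45 [ 667.7 -143.4   48.5  666.7 -165.2   49.4  665.6 -185.9   51.3] cols [252 297]
12 [667.  667.6 671.6 672.4 672.3 672.2 672.4 672.2 672.  671.9 672.3 671.9 672.1 672.3 671.9 672.1 672.1 672.1 672.1 671.9 666.2 666.1]
15 [666.9 667.1 669.4 670.7 670.4 670.5 670.3 670.3 670.5 670.6 670.4 670.4 670.4 670.4 670.2 670.  670. 
[... 1146 characters left out ...]
68 [650.7 650.6 650.4 650.2 619.4 619.4 619.4 619.4 619.3 619.4 649.5 649.4 649.3 649.2] 305.3754025648253
69 [649.7 649.5 649.4 619.3 619.1 617.  617.1 617.  616.8 617.    nan 616.8 648.2 648. ] 324.73877801341547
70 [648.7 648.5 616.9 616.9 616.9 616.8 616.8 616.7 616.7 616.6 616.7 616.6 647.2 647. ] 326.15812116239505
71 [648.2 648.1 616.7 616.6 616.6 616.6 616.6 616.5 616.4 616.5 616.3 616.3 646.8 646.6] 325.09584883543175
112 [ 605.8 -167.   325. ]
113 [ 605.6 -167.   325.1]
114 [ 605.3 -167.   323.8]
115 [ 605.  -167.   325.7]
116 [ 604.9 -166.9  337.1]
117 [ 604.7 -166.9  337.4]
118 [ 604.4 -166.9  338. ]
119 [ 604.2 -166.9  337.9]
120 [ 604.  -166.9  337.3]
121 [ 603.8 -166.9  339.4]
```

View pics/w3z.png

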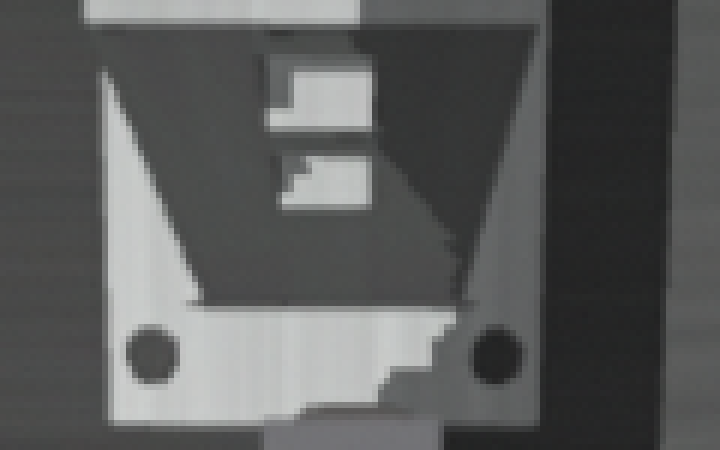

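```bash
python3 -c "
from h import *
go([570,-160.8,139.5],-2.45)"
```

```text
tcp [ 539.7 -164.   291.5] toolx yaw 177.81 down [-0.002  0.001 -1.   ] shift m [-0.0304  0.152  -0.0043] turn rad 0.0045 F [-0.   0.1 -2.7] T [-0.01  0.02 -0.03] open 9.5 t 6.22 q [-0.5   0.37  1.14  0.    1.63  1.1 ]
```

```bash
python3 -m crank '[[[-0.01,0.01,-0.002],0.0045,0],[[-0.01,0.02,-0.0023],0,0],[[-0.01,0.025,0],0,0],[[0,0.025,0],0,0],[[0,0.025,0],0,0],[[0,0.02,0],0,0],[[0,0.015,0],0,0],[[0,0.011,0],0,0],[[0,0,0],0,0],[[0,0,0],0,0],[[0,0,0],0,0]]'
python3 - <<'E'
from h import *
go([570,-160.8,139.5],-2.45)
s,im=snap('wrist','w4.png'); np.save('w4.npy',cloud(im,s))
s,im=snap('scene','s4.png')
cv2.imwrite('pics/s4z.png',cv2.resize(cv2.imread('pics/s4.png')[130:360,230:440],None,fx=2.6,fy=2.6,interpolation=cv2.INTER_CUBIC))
E
```

```text
clock: 7.13
tcp_pos: [570.9, -161.7, 141.9]
eef_rot: [-0.016, -0.707, 0.707, 0.015]
wrist_force: [-0.1, 0.0, -3.2]
opening: 9.4
tcp [ 570.9 -161.7  141.9] toolx yaw 177.51 down [ 0.001 -0.    -1.   ] shift m [ 0.001   0.0024 -0.0008] turn rad -0.0007 F [-0.1  0.  -3.2] T [ 0.05 -0.01 -0.06] open 9.4 t 7.13 q [-0.48  0.53  1.31  0.    1.3   1.14]
```

View pics/s4z.png

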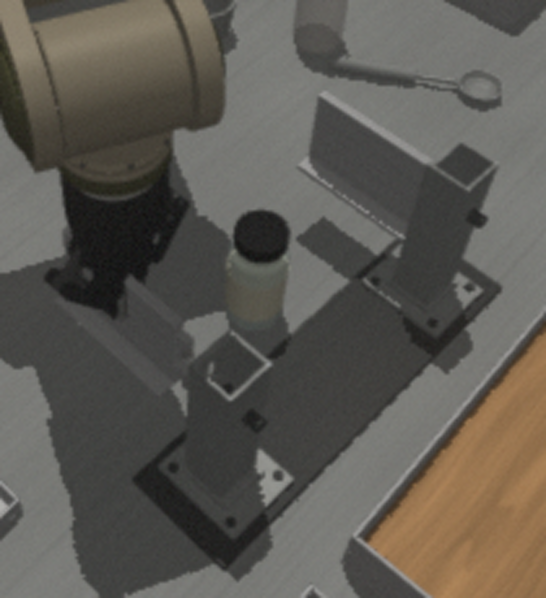

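View pics/w4.png

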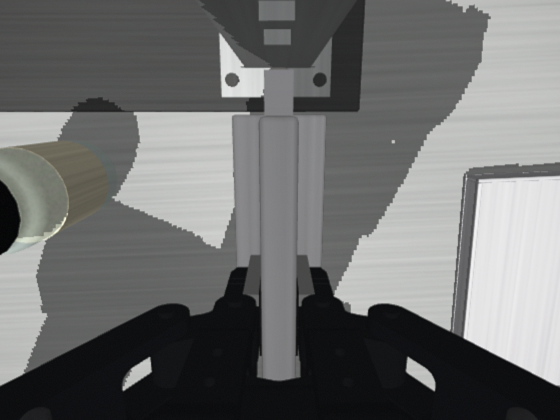

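Run:
```python
import numpy as np,cv2
np.set_printoptions(precision=1,suppress=True,linewidth=160)
w=np.load('w4.npy')
yaw=np.radians(-2.4); X=np.array([np.cos(yaw),np.sin(yaw)]);Y=np.array([-X[1],X[0]])
f=w[...,:2]@np.stack([X,Y],1)  # along, across
for v in [5,10,35,40,50,60]:
    m=(w[v,200:370,2]>30); c=np.where(m)[0]+200
    along=f[v,c,0];ac=f[v,c,1]; fm=np.median(along[np.argsort(along)[:15]]); 
    hole=(along>fm+2)&(np.abs(ac-np.median(ac))<9); print(v,'edges',ac[[0,-1]],'mid',ac[[0,-1]].mean(),'along',along[:5].mean(),along[-5:].mean(),'hole',(ac[hole].min(),ac[hole].max(),np.median(w[v,c[hole],2])) if hole.any() else '')
for v in [72,80,90,100,110]:
    m=(w[v,255:305,2]>150);c=np.where(m)[0]+255; print('claw',v,f[v,c[[0,-1]],1],f[v,c[[0,-1]],1].mean(),f[v,c].mean(0),w[v,c,2].mean())
for v in [125,160,200,250,300,340]:
    m=(w[v,255:305,2]>185);c=np.where(m)[0]+255; print('web',v,f[v,c[[0,-1]],1],f[v,c[[0,-1]],1].mean(),f[v,c].mean(0),w[v,c,2].mean())
```

```text
5 edges [-114.6 -158.5] mid -136.54999664819158 along 672.8197021825919 672.8550436950085 hole (np.float64(-142.68569756373896), np.float64(-130.625845100796), np.float64(147.86165566182854))
10 edges [-115.  -158.4] mid -136.72949919023938 along 672.7749935845935 672.7925103996262 hole (np.float64(-142.68922522765385), np.float64(-130.7126822763867), np.float64(147.65283504296673))
35 edges [-114.7 -158.7] mid -136.71038919586042 along 672.9096449107782 672.8492173259252 hole (np.float64(-142.6650373166551), np.float64(-130.69327482436785), np.float64(102.87812250325268))
40 edges [-115.  -158.4] mid -136.71967277709123 along 672.7662661309623 672.8170124645001 hole 
50 edges [-115.  -158.3] mid -136.68422643506256 along 672.9682807280112 672.8863267512849 hole 
60 edges [-114.8 -158.2] mid -136.48456320294764 along 672.8960905181635 672.8498391524577 hole 
claw 72 [-133.4 -141.1] -137.24975459064822 [ 653.5 -137.2] 177.09009773436802
claw 80 [-133.3 -141.2] -137.2470978937692 [ 651.5 -137.2] 177.02690292580013
claw 90 [-133.3 -141.2] -137.24374641477692 [ 648.9 -137.2] 176.97935372728165
claw 100 [-133.3 -140.9] -137.088970849894 [ 646.3 -137.1] 177.44002357082525
claw 110 [-133.2 -141. ] -137.09700145778345 [ 643.7 -137.2] 176.9873630823548
web 125 [-132.3 -142.1] -137.20058985876145 [ 640.  -137.2] 189.93335093892225
web 160 [-132.2 -141.9] -137.05691418850333 [ 631.4 -137.1] 189.8638570756126
web 200 [-132.3 -142.1] -137.2019708425943 [ 621.1 -137.2] 189.98490259404093
web 250 [-132.5 -141.9] -137.18726486990735 [ 607.3 -137.2] 190.08122537195027
web 300 [-132.2 -142.1] -137.1567272054288 [ 592.4 -137.2] 189.92584604150622
web 340 [-130.3 -143.8] -137.07315329099308 [ 579.8 -137.4] 190.03092957226247
```

```bash
python3 -m crank '[[[-0.004,0.0012,-0.0005],0,0],[[-0.004,0,0],0,0],[[-0.004,0,0],0,0],[[-0.004,0,0],0,0],[[-0.004,0,0],0,0],[[-0.003,0,0],0,0],[[-0.001,0,0],0,0],[[0,0,0],0,0],[[0,0,0],0,0]]'
python3 - <<'E'
from h import *
go([600.8,-162.2,140.5],-2.4)
E
```

```text
clock: 7.98
tcp_pos: [594.4, -162.3, 140.0]
eef_rot: [0.015, 0.707, -0.707, -0.016]
wrist_force: [-0.6, -1.0, -2.7]
opening: 9.4
tcp [ 594.4 -162.3  140. ] toolx yaw 177.5 down [-0.  0. -1.] shift m [-0.0064 -0.0005 -0.0004] turn rad -0.0017 F [-0.6 -1.  -2.7] T [-0.06  0.04 -0.03] open 9.4 t 7.98 q [-0.46  0.57  1.25 -0.    1.33  1.16]
```

```bash
python3 -m crank '[[[-0.002,0,0],0,0],[[-0.002,0,0],0,0],[[-0.001,0,0],0,0],[[0,0,0],0,0],[[0,0,0],0,0]]';python3 -m crank '[[[-0.001,0,0],0,0],[[0,0,0],0,0]]';python3 -m crank '[[[-0.0007,0,0],0,0],[[0,0,0],0,0]]'
```

```text
clock: 8.4
tcp_pos: [599.5, -162.6, 140.1]
eef_rot: [0.015, 0.707, -0.707, -0.015]
wrist_force: [-0.5, 1.0, -2.8]
opening: 9.0
clock: 8.57
tcp_pos: [600.6, -162.6, 140.1]
eef_rot: [0.015, 0.707, -0.707, -0.015]
wrist_force: [-0.9, -0.6, -3.5]
opening: 9.1
clock: 8.73
tcp_pos: [601.3, -162.7, 140.1]
eef_rot: [0.015, 0.707, -0.707, -0.015]
wrist_force: [0.8, -0.1, -3.0]
opening: 9.7
```

```bash
python3 -m crank '[[[-0.0006,0,0],0,0],[[0,0,0],0,0]]';python3 -m crank '[[[-0.0006,0,0],0,0],[[0,0,0],0,0]]';python3 -c "
from h import *
go([601,-162,140],-2.4)"
```

```text
clock: 8.9
tcp_pos: [601.5, -162.6, 140.1]
eef_rot: [0.015, 0.707, -0.707, -0.016]
wrist_force: [-1.9, 1.2, -1.5]
opening: 9.7
clock: 9.07
tcp_pos: [601.6, -162.7, 140.2]
eef_rot: [0.015, 0.707, -0.707, -0.016]
wrist_force: [-5.7, -1.0, -0.4]
opening: 9.3
tcp [ 601.6 -162.7  140.2] toolx yaw 177.49 down [-0.002  0.    -1.   ] shift m [ 0.0007  0.0002 -0.0006] turn rad -0.0018 F [-5.7 -1.  -0.4] T [0.02 0.85 0.  ] open 9.3 t 9.07 q [-0.45  0.58  1.22 -0.    1.34  1.16]
```

```bash
python3 -m crank '[[[0.0004,0,0],0,0],[[0,0.001,0],0,0],[[0,0.001,0],0,0],[[0,0,0],0,0]]';python3 -m crank '[[[0,0.001,0],0,0],[[0,0.001,0],0,0],[[0,0.001,0],0,0],[[0,0,0],0,0]]'
```

```text
clock: 9.4
tcp_pos: [601.6, -162.7, 137.9]
eef_rot: [0.015, 0.707, -0.707, -0.016]
wrist_force: [-5.2, 0.4, -1.3]
opening: 9.4
clock: 9.73
tcp_pos: [601.6, -162.7, 135.0]
eef_rot: [0.015, 0.707, -0.707, -0.016]
wrist_force: [-4.8, 0.7, -1.3]
opening: 9.6
```

```bash
for i in 1 2 3; do python3 -m crank '[[[0,0.0008,0],0,0],[[0,0,0],0,0]]' | grep -v -e rot -e open; done; python3 -c "
from h import *
go([601,-162,140],-2.4)"
```

```text
clock: 9.9
tcp_pos: [601.6, -162.6, 134.2]
wrist_force: [-6.0, 0.2, 0.1]
clock: 10.07
tcp_pos: [601.6, -162.7, 133.4]
wrist_force: [-5.6, -0.2, -1.1]
clock: 10.23
tcp_pos: [601.6, -162.7, 132.9]
wrist_force: [-6.0, 0.5, 1.7]
tcp [ 601.6 -162.7  132.9] toolx yaw 177.49 down [-0.001 -0.    -1.   ] shift m [ 0.0006 -0.0071 -0.0007] turn rad -0.0018 F [-6.   0.5  1.7] T [0.06 0.98 0.05] open 9.2 t 10.23 q [-0.45  0.59  1.23 -0.    1.32  1.16]
```

```bash
for i in 1 2 3 4 5; do python3 -m crank '[[[0,0.0005,0],0,0],[[0,0,0],0,0]]' | grep -v -e rot -e open; done
```

```text
clock: 10.4
tcp_pos: [601.5, -162.7, 132.7]
wrist_force: [-8.4, 1.9, 3.4]
clock: 10.57
tcp_pos: [601.5, -162.7, 132.4]
wrist_force: [-9.3, 0.9, 4.7]
clock: 10.73
tcp_pos: [601.5, -162.7, 132.0]
wrist_force: [-9.2, 0.4, 3.9]
clock: 10.9
tcp_pos: [601.5, -162.7, 131.2]
wrist_force: [-8.0, 0.5, 2.9]
clock: 11.07
tcp_pos: [601.5, -162.7, 130.4]
wrist_force: [-6.9, 0.1, -0.4]
```

```bash
for i in 1 2 3 4; do python3 -m crank '[[[0,0.0007,0],0,0],[[0,0,0],0,0]]' | grep -v -e rot -e open; done
python3 - <<'E'
from h import *
go([601,-162,122],-2.4)
s,im=snap('wrist','w5.png'); w=cloud(im,s); np.save('w5.npy',w)
p=w[100:370,262:298].reshape(-1,3); z=np.nanpercentile(p[:,2],95); p=p[p[:,2]>z-6]
A=np.c_[p[:,0]-600,np.ones(len(p))]; print('web top z@600, slope deg',np.linalg.lstsq(A,p[:,2],rcond=None)[0]*[57.3,1],p[:,0].min(),p[:,0].max())
E
```

```text
clock: 11.23
tcp_pos: [601.4, -162.6, 129.3]
wrist_force: [-5.6, -0.0, -1.4]
clock: 11.4
tcp_pos: [601.3, -162.6, 128.3]
wrist_force: [-5.1, 0.2, -2.6]
clock: 11.57
tcp_pos: [601.1, -162.4, 127.3]
wrist_force: [-4.8, 0.3, -4.2]
clock: 11.73
tcp_pos: [601.0, -162.4, 126.3]
wrist_force: [-5.4, 0.4, -5.1]
tcp [ 601.  -162.4  126.3] toolx yaw 177.49 down [-0.003  0.001 -1.   ] shift m [ 0.      0.0043 -0.0004] turn rad -0.0019 F [-5.4  0.4 -5.1] T [ 0.02  0.99 -0.03] open 9.2 t 11.73 q [-0.45  0.59  1.24 -0.    1.31  1.16]
web top z@600, slope deg [  2.64368016 188.45622894] 666.3518752190262 669.504850732016
```

View pics/w5.png

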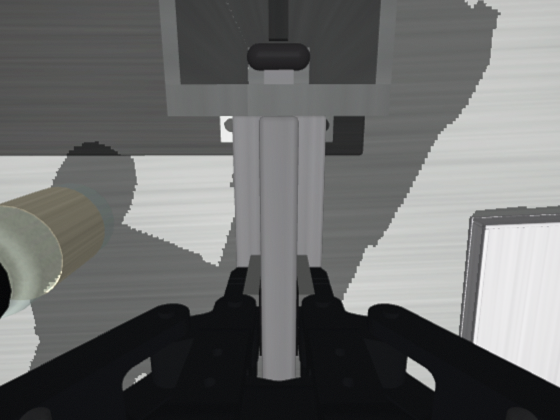

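```bash
cat >> h.py <<'E'
def webtop(w):
    p=w[125:360,264:296].reshape(-1,3); p=p[(p[:,0]<662)&(np.isfinite(p).all(1))]; z=np.percentile(p[:,2],60); p=p[abs(p[:,2]-z)<6]
    c=np.polyfit(p[:,0]-600,p[:,2],1); r=p[:,2]-np.polyval(c,p[:,0]-600); p=p[abs(r)<2]; c=np.polyfit(p[:,0]-600,p[:,2],1)
    print('web top slope deg',np.round(c[0]*57.3,2),'z@600',np.round(c[1],2),'z@660',np.round(c[1]+60*c[0],2),'x',np.round([p[:,0].min(),p[:,0].max()],1))
E
python3 - <<'E'
from h import *
webtop(np.load('w4.npy'));webtop(np.load('w5.npy'))
w=np.load('w5.npy'); print(w[50:70:4,278].round(1), w[75:112:6,278].round(1))
E
```

```text
web top slope deg 0.12 z@600 190.02 z@660 190.15 x [565.9 633.8]
web top slope deg -0.26 z@600 174.37 z@660 174.09 x [596.1 662. ]
[[ 685.4 -165.5  144.6]
 [ 684.1 -165.4  145.9]
 [ 683.  -165.4  145.8]
 [ 682.  -165.3  144.6]
 [ 680.7 -165.3  145.3]] [[ 676.7 -165.1  160.7]
 [ 675.1 -165.1  162.2]
 [ 671.8 -165.   192.2]
 [ 670.7 -164.9  191.1]
 [ 669.6 -164.9  191.3]
 [ 668.4 -164.8  193. ]
 [ 667.3 -164.8  191.3]]
```

```bash
for i in 1 2 3 4 5 6; do python3 -m crank '[[[0,0.0007,0],0,0],[[0,0,0],0,0]]' | grep -v -e rot -e open; done
```

```text
clock: 11.95
tcp_pos: [601.0, -162.4, 125.5]
wrist_force: [-4.9, 0.6, -6.5]
clock: 12.12
tcp_pos: [601.3, -162.4, 125.0]
wrist_force: [-5.1, 0.1, -8.3]
clock: 12.28
tcp_pos: [601.6, -162.5, 124.7]
wrist_force: [-4.8, 0.4, -8.6]
clock: 12.45
tcp_pos: [601.6, -162.6, 124.3]
wrist_force: [-5.3, 0.5, -7.8]
clock: 12.62
tcp_pos: [601.7, -162.6, 123.9]
wrist_force: [-7.2, -0.6, -5.4]
clock: 12.78
tcp_pos: [601.7, -162.7, 123.6]
wrist_force: [-7.5, 0.5, -4.1]
```

```bash
for i in 1 2 3 4 5; do python3 -m crank '[[[0,0.0006,0],0,0],[[0,0,0],0,0]]' | grep -v -e rot -e open; done
python3 - <<'E'
from h import *
s,im=snap('wrist','w6.png'); w=cloud(im,s); np.save('w6.npy',w);webtop(w); go([601,-162,122],-2.4)
E
```

```text
clock: 12.95
tcp_pos: [601.7, -162.7, 123.3]
wrist_force: [-8.4, 0.9, -1.1]
clock: 13.12
tcp_pos: [601.7, -162.7, 123.1]
wrist_force: [-9.3, 1.8, 1.2]
clock: 13.28
tcp_pos: [601.7, -162.7, 122.7]
wrist_force: [-9.8, 1.2, 1.9]
clock: 13.45
tcp_pos: [601.7, -162.8, 122.5]
wrist_force: [-11.9, 0.8, 5.1]
clock: 13.62
tcp_pos: [601.6, -162.8, 122.4]
wrist_force: [-13.2, 2.0, 8.6]
web top slope deg 0.03 z@600 170.46 z@660 170.49 x [596.7 662. ]
tcp [ 601.7 -162.8  122.4] toolx yaw 177.5 down [ 0.001 -0.001 -1.   ] shift m [ 0.0007  0.0004 -0.0008] turn rad -0.0017 F [-13.4   2.    8.5] T [0.38 2.08 0.05] open 9.6 t 13.67 q [-0.45  0.6   1.25 -0.    1.29  1.16]
```

```bash
python3 -m crank '[[[0.0006,-0.0006,0],0,0],[[0,0,0],0,0]]'; python3 -m crank '[[[0,0,0],0,0.2],[[0,0,0],0,0.4],[[0,0,0],0,0.5],[[0,0,0],0,0.5],[[0,0,0],0,0.5],[[0,0,0],0,0.5]]'
python3 - <<'E'
from h import *
s,im=snap('wrist','w7.png'); w=cloud(im,s); np.save('w7.npy',w);webtop(w); go([601,-162,122],-2.4)
E
```

```text
clock: 13.83
tcp_pos: [601.6, -162.8, 122.4]
eef_rot: [-0.016, -0.707, 0.707, 0.015]
wrist_force: [-8.1, 1.7, 3.6]
opening: 9.3
clock: 14.33
tcp_pos: [601.6, -162.7, 120.9]
eef_rot: [-0.016, -0.707, 0.707, 0.015]
wrist_force: [-0.2, -0.0, 0.1]
opening: 42.3
web top slope deg 1.04 z@600 169.3 z@660 170.39 x [596.6 662. ]
tcp [ 601.6 -162.7  120.9] toolx yaw 177.5 down [ 0. -0. -1.] shift m [ 0.0006 -0.0011 -0.0007] turn rad -0.0018 F [-0.1 -0.7  0.3] T [ 0.05  0.02 -0.08] open 42.7 t 14.38 q [-0.45  0.6   1.25  0.    1.29  1.16]
```

View pics/w7.png

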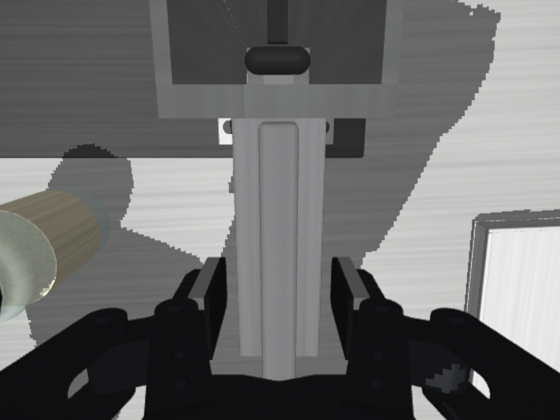

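```bash
python3 -m crank '[[[0,-0.01,0],0,0.5],[[0,-0.02,0],0,0.5],[[0,-0.02,0],0,0.5],[[0,-0.015,0],0,0.3],[[0,-0.005,0],0,0.1],[[-0.01,0,0],0,0],[[-0.01,0,0],0,0],[[-0.01,0,0],0,0],[[-0.01,0,0],0,0],[[0,0,0],0,0],[[0,0,0],0,0]]'
python3 - <<'E'
from h import *
go([643,-164.0,175],-2.4)
E
```

```text
clock: 15.3
tcp_pos: [641.2, -164.3, 190.3]
eef_rot: [0.015, 0.707, -0.707, -0.016]
wrist_force: [-0.8, -0.1, 0.3]
opening: -0.0
tcp [ 641.2 -164.3  190.3] toolx yaw 177.51 down [-0.001  0.    -1.   ] shift m [-0.0018  0.0153 -0.0004] turn rad -0.0016 F [-0.8 -0.1  0.3] T [ 0.01  0.01 -0.03] open -0.0 t 15.3 q [-0.43  0.61  1.02 -0.    1.51  1.18]
```

```bash
python3 -m crank '[[[-0.002,0.005,-0.0004],0,0],[[0,0.005,0],0,0],[[0,0.004,0],0,0],[[0,0.003,0],0,0],[[0,0,0],0,0],[[0,0,0],0,0]]'; for i in 1 2 3 4; do python3 -m crank '[[[0,0.0008,0],0,0],[[0,0,0],0,0]]' | grep -v -e rot -e open; done
```

```text
clock: 15.8
tcp_pos: [643.2, -164.1, 173.7]
eef_rot: [0.015, 0.707, -0.707, -0.016]
wrist_force: [0.5, 0.3, -0.2]
opening: -0.2
clock: 15.97
tcp_pos: [643.4, -164.1, 173.1]
wrist_force: [-0.2, 0.1, -0.2]
clock: 16.13
tcp_pos: [643.4, -164.1, 172.2]
wrist_force: [-0.0, -0.4, -0.8]
clock: 16.3
tcp_pos: [643.3, -164.1, 171.3]
wrist_force: [1.0, 0.4, -0.0]
clock: 16.47
tcp_pos: [643.4, -164.1, 170.8]
wrist_force: [-0.5, 0.7, -0.1]
```

```bash
for i in 1 2 3 4 5 6; do python3 -m crank '[[[0,0.0005,0],0,0],[[0,0,0],0,0]]' | grep -v -e rot -e open; done
```

```text
clock: 16.63
tcp_pos: [643.4, -164.1, 170.6]
wrist_force: [-0.9, 0.3, 3.8]
clock: 16.8
tcp_pos: [643.5, -164.2, 170.6]
wrist_force: [-2.2, -0.1, 6.5]
clock: 16.97
tcp_pos: [643.5, -164.2, 170.6]
wrist_force: [-2.6, 1.0, 8.3]
clock: 17.13
tcp_pos: [643.5, -164.2, 170.5]
wrist_force: [-3.8, 1.4, 11.6]
clock: 17.3
tcp_pos: [643.6, -164.2, 170.5]
wrist_force: [-4.8, 1.3, 14.2]
clock: 17.47
tcp_pos: [643.6, -164.2, 170.4]
wrist_force: [-5.4, 1.3, 16.3]
```

```bash
for i in 1 2; do python3 -m crank '[[[0,0.0006,0],0,0],[[0,0,0],0,0]]' | grep -v -e rot -e open; done; python3 -m crank '[[[0,-0.004,0],0,0],[[0,-0.02,0],0,0],[[0,-0.03,0],0,0],[[0,-0.03,0],0,0],[[0.02,-0.03,0],0,0],[[0.03,0,0],0,0],[[0.03,0,0],0,0],[[0.03,0,0],0,0],[[0.01,0,0],0,0],[[0,0,0],0,0],[[0,0,0],0,0]]'
python3 - <<'E'
from h import *
s,im=snap('wrist','w8.png'); w=cloud(im,s); np.save('w8.npy',w); go([601,-162,122],-2.4)
def fit(w,lo,hi):
    p=box(w,lo,hi); c=np.polyfit(p[:,0]-600,p[:,2],1); r=p[:,2]-np.polyval(c,p[:,0]-600); p=p[abs(r)<2.5]; c=np.polyfit(p[:,0]-600,p[:,2],1)
    print(len(p),'slope',c[0]*57.3,'z600',c[1],'z660',c[1]+60*c[0],p.min(0),p.max(0))
fit(w,[538,-185,163],[662,-140,178])
for c in ['top','scene']:
    s,im=snap(c,c+'8.png'); w=cloud(im); fit(w,[538,-185,163],[655,-140,182]); fit(w,[538,95,163],[655,140,182])
cv2.imwrite('pics/s8z.png',cv2.resize(cv2.imread('pics/scene8.png')[130:360,230:440],None,fx=2.6,fy=2.6,interpolation=cv2.INTER_CUBIC))
E
```

```text
clock: 17.63
tcp_pos: [643.6, -164.3, 170.4]
wrist_force: [-6.1, 1.1, 19.1]
clock: 17.8
tcp_pos: [643.7, -164.3, 170.4]
wrist_force: [-6.3, 1.9, 21.7]
clock: 18.72
tcp_pos: [523.6, -158.9, 280.6]
eef_rot: [-0.016, -0.707, 0.707, 0.015]
wrist_force: [-0.6, 0.8, -0.9]
opening: -0.3
tcp [ 524.  -159.   280.3] toolx yaw 177.49 down [ 0. -0. -1.] shift m [-0.077   0.1583 -0.0004] turn rad -0.0019 F [-0.4  0.5  0.3] T [-0.01  0.01  0.02] open -0.3 t 18.77 q [-0.51  0.35  1.21  0.    1.59  1.1 ]
2897 slope 0.9961876818130809 z600 169.17148592463946 z660 170.21461438727096 [ 538.15128496 -169.59021446  165.85910011] [ 655.95004862 -154.73094524  172.12577995]Traceback (most recent call last):
  File "<stdin>", line 8, in <module>
  File "<stdin>", line 4, in fit
    raise TypeError("expected non-empty vector for x")
TypeError: expected non-empty vector for x
```

View pics/w8.png

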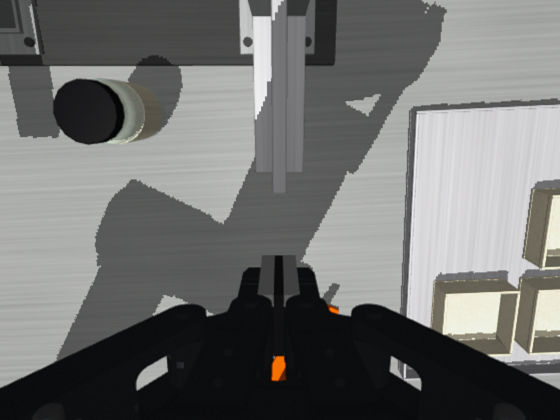

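Run:
```python
from h import *
def fit(w,lo,hi):
    p=box(w,lo,hi)
    if len(p)<10: return print('few')
    c=np.polyfit(p[:,0]-600,p[:,2],1); print(len(p),'slope',c[0]*57.3,'z600',c[1],np.median(p[:,2]))
for c in ['scene']:
    s,im=snap(c,c+'8.png'); w=cloud(im); fit(w,[538,-185,163],[655,-140,182]); fit(w,[538,95,163],[655,140,182])
cv2.imwrite('pics/s8z.png',cv2.resize(cv2.imread('pics/scene8.png')[130:360,230:440],None,fx=2.6,fy=2.6,interpolation=cv2.INTER_CUBIC))
w=np.load('w8.npy'); print(w[0:30:4,279].round(1)); print(w[186:194,279].round(1))
```

```text
290 slope 0.7241933831959968 z600 168.86596683052028 169.1998813759747
211 slope 0.026025622900041453 z600 169.22739823236697 169.78706381669656
[[ 655.7 -164.7  169.1]
 [ 653.3 -164.6  169.9]
 [ 651.4 -164.5  168.9]
 [ 648.7 -164.4  171. ]
 [ 646.8 -164.3  169.6]
 [ 644.4 -164.2  170.1]
 [ 641.9 -164.1  171.2]
 [ 640.2 -164.   168.9]]
[[ 540.3 -159.7  168.1]
 [ 539.9 -159.6  169.8]
 [ 539.  -159.6  168.9]
 [ 538.2 -159.6  168.5]
 [ 537.5 -159.5  168.4]
 [ 536.9 -159.5  169. ]
 [ 536.2 -159.5  168.8]
 [ 499.6 -158.2   -0.8]]
```

View pics/s8z.png

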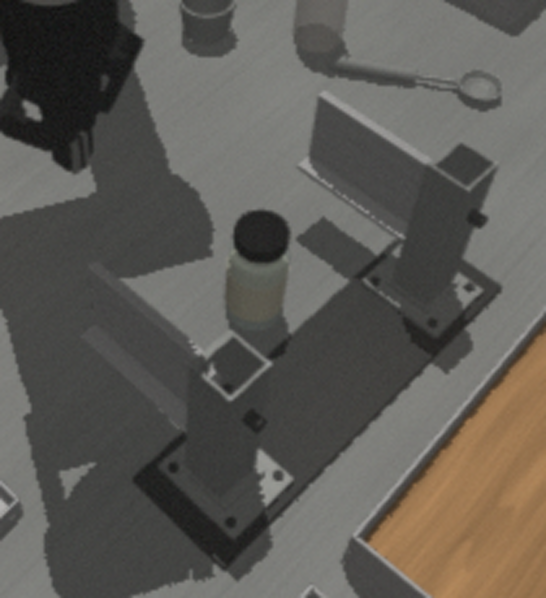

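```bash
python3 -c "
from h import *
print(robot.get_state()['wrist_force'],robot.sign_off())"
```

```text
the job is handed in; nothing more can be done
[-0.12748184  0.96715282  0.50749105] None
```

The loose bracket is hooked into both slots of the bare upright and pressed fully down. I let go and handed the job in at about 19 s, with the arm clear and the wrist force near zero.

- **Insertion:** I felt for the face and touched it at about 6 N. I then lowered the bracket, still gripped, over the roller, where it passed over at roughly 8 N and was then drawn down. The bracket bottomed out about 18 mm below where it went in. The largest reading while seating it was about 13 N sideways.
- **Press check:** After releasing it I pressed the web's top edge near the back with closed fingers, up to 22 N. It did not move, and the top edge stayed at about 170.4 mm, against 170.5 mm expected from the given dimensions.
- **Final position:** The back edge works out at about x = 666 mm, which is where the upright's face is. The top edge is within about 0.5 mm of the neighbour's in the scene camera.
- **Disagreements:** The free end hangs about 1° low (0.7–1.0° by camera), while the neighbour sits level. I put this down to the play in the claw throats; it was the same before and after the press check. I felt the roller being passed at about 8 N rather than the stated 10–14 N, probably because the bracket was still gripped. The final top camera view of the bracket was blocked by the arm, so that check rests on the wrist and scene cameras.
- **Bystanders:** I did not touch the jar, bottle, spoon, cup, paper trays or the orange look-alike. I did not check every one of them in the last pictures.

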